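# Set the carburettor tilting jig level, pin it and draw the latch down

## Robot

A 7-joint arm with a two-finger parallel gripper is mounted at the origin on the work surface. World frame = base frame: x ahead of the robot, y to its left, z up, the work surface at z = 0. Lengths are in m, angles in rad, forces in N, time in s.
With the tool pointing down it reaches from about 0.4 to 0.875 m from the base axis. Payload 4.4 kg.
Tool frame: the origin (TCP) lies midway between the tips of the shut fingers; the grasp point (between the pads) lies 19 mm behind it; z points along the fingers, y is the direction in which the jaws open and shut (so a half turn about z gives the same grasp; the last joint's range is limited). The gripper opens to 85 mm and grips with 20 to 120 N. Pads are 22 mm wide; open, the fingers measure 114 mm over their backs; the gripper's body (76 mm by 85 mm) begins 54 mm behind the grasp point. The pads swing forward as they close: fully open they stand 13 mm farther back than shut.
Start: joints at [-0.066, 0.628, 0.038, 1.517, -0.027, 0.996, -0.02], TCP at [0.65, 0, 0.193] pointing down, gripper open.
Joint ranges: [-3.06, 3.06], [-0.37, 2.12], [-1.25, 1.32], [0.18, 2.47], [-1.1, 4.24], [0.23, 1.98], [-2.94, 2.94]. Speed limits (rad/s): [2.57, 2.57, 3.14, 3.14, 3.14, 3.14, 3.14].

## Interface

Orientations are given as a rotation vector (axis times angle).
In Python, from station import r gives the robot as it stands.
- The arm moves only by the shell command python3 -m pendant 'ROWS' [FORCE]. ROWS is JSON, a list that holds one entry, the list of rows, each a list of 7 numbers: the shift along the world's x, y, z in mm, then the turn, a rotation vector about the world's x, y, z in degrees, then the closure in counts, from 0 (fully open) to 255 (shut). In form: [[[tx, ty, tz, rx, ry, rz, jaw], ...]]. A call has exactly 8 rows; each row shifts and turns the commanded pose from where the row before left it; what a row does not reach is not made up. A row lasts 1/10 s, in which the tool goes at most 50 mm and 8.59 degrees, less where a joint would pass 70% of its speed; a pose out of reach is approached as far as the arm can. A call with a gripper value outside its range is refused whole. The fingers move at their own pace and stop on an object; FORCE is the grip in N (left out, the last holds). Time passes only in rows, so rows that do not move let the fingers close, or fill a call up. It gives the time, the measured TCP pose, the force and the opening at its end, in the units of the state.
- r.state(): the state, without advancing time (a new reading comes with each control period).
- r.grab_frame(name): name is "scene" or "side" or "wrist"; returns a dict with "color" (480x640x3 uint8, red, green, blue), "depth" (480x640 float32, m along the optical axis (not along the pixel's ray), 0 where there is no reading), "vertical_fov" (degrees; the focal length in pixels is half the picture's height over the tangent of half this angle, whatever the lens; pixels are square), "cx", "cy" (the principal point, pixels), "dist" ([k1, k2, p1, p2, k3] as OpenCV has them; the pictures are not rectified), "pose" (4x4, takes a point from camera to world coordinates). Camera axes: x right, y up, looking along -z (the intrinsics and any distortion apply to the point x, -y, -z); pixel columns grow to the right and rows downward; lengths in m; the calibration is good to about 2 mm. A picture is of the moment at which its call begins.
- r.hand_in(): hands the job in, once; it reports no verdict.
The state is a dict: "time_s": time; "q": joint angles; "joint_vel": joint speeds; "joint_torque": joint torques, N m; "position": TCP position; "eef_rot": TCP orientation; "wrist_force": force on the tool from outside, world axes, zero at the start; "ft_torque": the same for the moment, N m; "opening": finger opening in m.
Only numpy, scipy, OpenCV 4.12 (cv2) and the standard library are available. Lean on these libraries where they do the work, as an engineer would, in place of code of your own. Each camera call takes 0.05 s, during which the arm holds its last target.

## Task

The carburettor's tilting jig has been left tipped up: swing its cradle down to level by the black-gripped handle and push the red-knobbed lock pin fully home through the index hole so that it locks the cradle. Then push the yellow-tabbed bail over towards the brass keeper so that it drops down and hooks behind its tooth, and press the blue latch lever down past centre until it lies flat and the latch is drawn tight. Leave the loose parts lying about the counter where they are.

Things in the scene. Friction and masses are not known exactly. Their poses are not given: they have to be found in the camera images.
- jig: Green fixed stand of the tilting jig: base plate 170 x 340 x 10 mm, two cheeks at y = +/-88 mm, tops 128 mm high. Origin: centre of the base plate's underside, on the counter; x away from the robot, y left, z up. The trunnion axis runs along jig y, 115 mm over the origin. All x, y below are in this jig frame, heights above the counter.
- cradle (a joint): Cradle angle about the trunnion axis, rad: 0 = level, index hole in line with the pin; positive = near (handle) edge up; travel -0.25 to 0.9, starts 0.35 to 0.75. Balanced and stiff (0.28 N m, about 3 N at the handle): stays where left. Plate 120 x 144 mm carrying an aluminium carburettor whose top is 43 mm above the axis.
- handle (a point): Centre of the cradle's handle: round bar 13 mm thick along jig y, 70 mm of black grip between arms at y = +/-45 mm, 110 mm from the axis on the robot's side. At cradle angle q: x = -110 cos(q), y = 0, height 115 + 110 sin(q) mm. 44 mm free between bar and cradle plate.
- pin (a joint): Captive lock pin, 10 mm thick, round nose, in the steel guide block right (-y) of the jig; value = withdrawal, m: 0 = fully home at its stop, 0.026 = out. Starts 0.018 to 0.026. Push towards +y; friction 1.5 N. If the cradle is over about 0.1 rad off level it stops at 0.015 on the index plate; nearer, it draws the cradle true. Play when home 0.03 rad.
- pin_knob (a point): Grip point on the pin's upright post (14 mm thick, rising 43 mm above the pin's axis, red 20 mm ball on top): on the post's axis, 30 mm above the pin's axis, 16 mm below the ball's centre. Pin home: x = -50, y = -148, height 145 mm; withdrawing moves it to -y. Guide block: 125 mm high, outer face at y = -132 mm.
- index_hole (a point): Middle of the outer face of the index hole, 16 x 12 mm, in an 8 mm steel plate on the cradle's right side; x = -50, y = -80, height 115 mm when level.
- latch_lever (a joint): Blue draw-latch lever, rad: 0 = flat, pointing away from the keeper (+y), latched; 1.55 = fully raised, upright. Starts 1.40 to 1.5. Pivot along jig x at x = 42, y = 122, height 110 mm; a point r out is at y = 122 + r cos(q), height 110 + r sin(q). Stays where left (0.06 N m); drawing the hooked bail takes a few N at its end and passes centre about 0.2 rad above flat.
- lever_tip (a point): Point on the upper (keeper-side, when raised) face of the blue lever, 55 mm from the pivot; the lever is 60 mm long, 20 mm wide, 5 mm thick, its upper face 4.5 mm off the line through the pivot.
- bail (a joint): Bail angle relative to the lever, rad, at most 2.9. Slope of the bail above level = this minus the lever angle. Starts 2.75 to 2.85 (slope 1.25 to 1.45: almost upright, just on the keeper's side of the lever); held by slight friction (0.012 N m): tipped below slope 1.15 it drops by itself. Pivot on the lever: y = 122 + 18 cos(q-0.2), height 110 + 18 sin(q-0.2) mm, q = lever angle.
- bail_bar (a point): Middle of the bail's crossbar, steel bar 6 mm thick, 38 mm long along jig x, 78 mm from the bail's pivot towards the keeper. It has to lie behind the keeper's tooth.
- bail_tab (a point): Point on the upper (lever-side, when raised) face of the yellow tab (24 x 24 x 4 mm) on the bail's end, 13 mm beyond the crossbar, 91 mm from the bail's pivot. Pushed towards the keeper (-y) with the lever raised, the bail goes over and falls, the crossbar passing the tooth and landing behind it on the keeper's foot; the point is then about 110 mm high at jig y of about 38 mm.
- keeper (a point): Top of the brass keeper's tooth on the cradle (12 mm along x, 5 mm along y, small lip on the side away from the lever). x = 42, y = 64, height 120 mm when level. Hooked: the crossbar lies on the side away from the lever (lesser y), on the foot, its middle 12 mm below this point (108 mm high) and, drawn tight, about 5.5 mm away in y.
- float_bowl_mid (a point): Grey cast float bowl, 56 x 46 x 34 mm, loose bystander; its centre.
- nylon_float_mid (a point): White nylon twin float, 20 x 52 x 20 mm, loose bystander; its centre.
- banjo_mid (a point): Copper banjo fitting, head 24 mm across and 14 mm high, loose bystander; centre of its head.
- choke_plunger_mid (a point): Chrome choke plunger with brass needle, 76 mm long, 16 mm thick, lying, loose bystander; its centre.
- jet_tin_mid (a point): Small open aluminium tin, 68 mm across, 26 mm high, loose bystander; its centre.
- screwdriver_grip (a point): Screwdriver, 180 mm long, lying, loose bystander; middle of its handle.
- spray_can_mid (a point): Blue metal can with pale top, 60 mm across, 170 mm high, standing, loose bystander; its centre.

How it is judged:
On the way, in this order (a step that is already met when the one before it is completed fails the run):
1. the cradle is swung to level (value of joint cradle between -0.14 and 0.14 rad), for 0.1 s.
2. the pin is home through the index hole (value of joint pin below 0.004 m and value of joint cradle between -0.05 and 0.05 rad), for 0.2 s.
3. the bail lies hooked behind the keeper's tooth (y of bail_bar in the frame of keeper below -0.003 m and z of bail_bar in the frame of keeper below -0.006 m), for 0.1 s.
4. the lever is pressed down past centre with the bail still hooked (all of step 3 and value of joint latch_lever below 0.1 rad), for 0.2 s.
At the end, for the whole second after the job is handed in: The cradle is level within 0.05 rad and at rest, the lock pin home within 4 mm, the bail's crossbar behind the keeper's tooth (3 to 12 mm away from its middle, at least 6 mm below its top), and the lever down within 0.1 rad of flat (all of step 2 and all of step 4 and y of bail_bar in the frame of keeper above -0.012 m and velocity of joint cradle between -0.05 and 0.05 rad/s); the robot touches nothing.
It fails at once if a loose part is moved more than 30 mm (distance of any of float_bowl_mid, nylon_float_mid, banjo_mid, choke_plunger_mid, jet_tin_mid, screwdriver_grip, spray_can_mid from where it was at the start of the episode above 0.03 m).
It also fails if it takes over 58 s, if anything falls off the work surface, if the arm or the gripper's body presses on something with over 40 N, if the wrist force passes 120 N, or if a joint passes its speed limit or range.

## Working session

There is one attempt and no reset: what is moved stays moved. The work goes in short steps, Python scripts to look and compute and a shell command to move; the robot and the scene stay as the last step left them, time stands still between calls to the robot, and variables do not carry over. Pictures are saved under pics/ and viewed, and the job is handed in when it is done.

```bash
ls; mkdir -p pics; cat > h.py <<'E'
import numpy as np, cv2
from station import r
def grab(n,fn=None):
    f=r.grab_frame(n)
    if fn: cv2.imwrite('pics/'+fn,f['color'][:,:,::-1])
    np.savez('last_'+n+'.npz',**{k:np.array(v) for k,v in f.items()})
    return f
def load(n): return dict(np.load('last_'+n+'.npz'))
def K(f):
    fl=240/np.tan(np.radians(float(f['vertical_fov']))/2)
    return np.array([[fl,0,float(f['cx'])],[0,fl,float(f['cy'])],[0,0,1]])
def px(f,u,v,d=None,h=0):
    uu,vv=int(round(u)),int(round(v))
    if d is None:
        w=f['depth'][vv-h:vv+h+1,uu-h:uu+h+1]; w=w[w>0]; d=np.median(w) if w.size else np.nan
    p=cv2.undistortPoints(np.array([[[u,v]]],float),K(f),np.array(f['dist'],float))[0,0]
    return (f['pose']@np.array([p[0]*d,-p[1]*d,-d,1]))[:3]
def cloud(f):
    v,u=np.mgrid[0:480,0:640]
    p=cv2.undistortPoints(np.stack([u,v],-1).reshape(-1,1,2).astype(float),K(f),np.array(f['dist'],float))[:,0]
    d=f['depth'].reshape(-1).astype(float)
    c=np.stack([p[:,0]*d,-p[:,1]*d,-d,np.ones_like(d)],1)@np.array(f['pose']).T
    return c[:,:3].reshape(480,640,3)
def proj(f,P):
    P=np.atleast_2d(P); c=(np.linalg.inv(f['pose'])@np.c_[P,np.ones(len(P))].T)[:3]
    q=np.stack([c[0],-c[1],-c[2]],1)
    return cv2.projectPoints(q,np.zeros(3),np.zeros(3),K(f),np.array(f['dist'],float))[0][:,0]
def crop(f,u0,v0,u1,v1,s,fn):
    c=f['color'][v0:v1,u0:u1,::-1]; cv2.imwrite('pics/'+fn,cv2.resize(c,None,fx=s,fy=s,interpolation=cv2.INTER_CUBIC))
E
python3 - <<'E'
from h import *
for n in ['scene','side','wrist']:
    f=grab(n,n+'0.png'); print(n,f['vertical_fov'],f['dist'],np.round(f['pose'],3).tolist())
print(r.state())
E
```

```text
pics
scene 43.55890958733741 [-0.07625747  0.          0.          0.          0.        ] [[-0.382, -0.77, 0.512, 1.366], [0.924, -0.323, 0.203, 0.31], [0.009, 0.551, 0.835, 1.348], [0.0, 0.0, 0.0, 1.0]]
side 46.29032492964374 [-0.07630293  0.          0.          0.          0.        ] [[-0.96, 0.215, -0.178, 0.404], [-0.279, -0.735, 0.618, 0.733], [0.002, 0.644, 0.765, 1.017], [0.0, 0.0, 0.0, 1.0]]
wrist 66.40798377671851 [-0.07354182  0.          0.          0.          0.        ] [[1.0, -0.001, 0.002, 0.651], [0.0, 0.965, 0.262, 0.066], [-0.002, -0.262, 0.965, 0.374], [0.0, 0.0, 0.0, 1.0]]
{'time_s': 0.15, 'q': array([-0.06578571,  0.62914649,  0.03844963,  1.51815698, -0.02701189,
        0.99630244, -0.02001689]), 'joint_vel': array([-0.00034071, -0.0023081 , -0.001349  , -0.00135098, -0.00081562,
        0.00101111,  0.00093915]), 'joint_torque': array([ 2.19518879e-03, -5.63800478e+01,  1.22790758e+00, -1.93650573e+01,
        1.11919764e-02,  7.40401709e-03, -1.44664841e-05]), 'position': array([6.49455081e-01, 2.56217681e-05, 1.92586116e-01]), 'eef_rot': array([-2.22073640e+00, -2.22064963e+00,  1.65987916e-03]), 'wrist_force': array([ 0.71810335, -0.76606613, -0.63513976]), 'ft_torque': array([-0.00480472, -0.06747582,  0.03904661]), 'opening': 0.08565950487295589}
```

View pics/scene0.png

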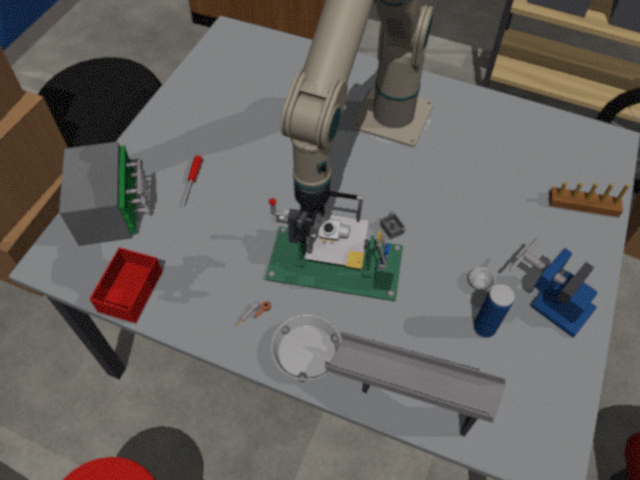

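View pics/side0.png

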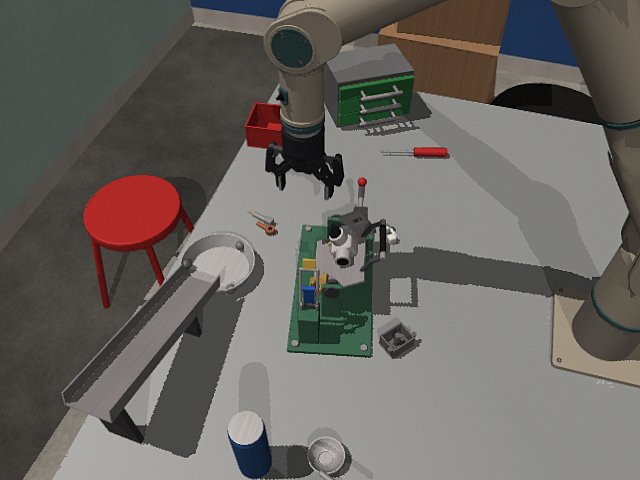

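View pics/wrist0.png

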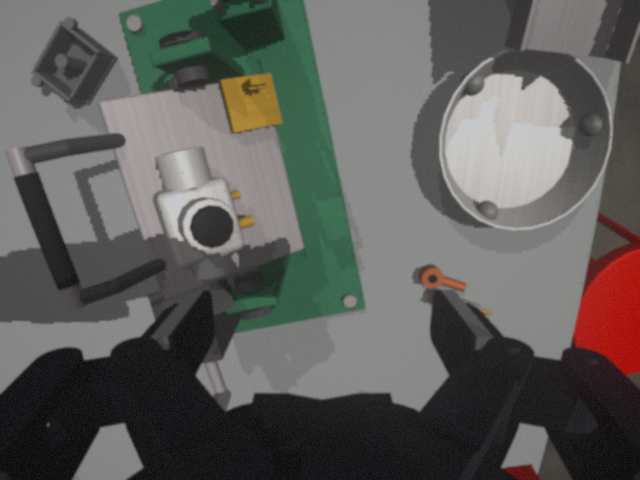

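```bash
python3 - <<'E'
from h import *
P=[]
for n in ['scene','side','wrist']:
    f=load(n); c=cloud(f); hsv=cv2.cvtColor(f['color'],cv2.COLOR_RGB2HSV)
    m=(hsv[...,0]>55)&(hsv[...,0]<90)&(hsv[...,1]>90)&(c[...,2]>0.004)&(c[...,2]<0.016)&(f['depth']>0)
    m&=(c[...,0]>0.4)&(c[...,0]<0.95)&(abs(c[...,1])<0.35)
    q=c[m]; print(n,len(q),q.mean(0),q[:,2].std()); P.append(q)
    print(cv2.minAreaRect(q[:,:2].astype(np.float32)*1000))
q=np.vstack(P)
(c0,s,a)=cv2.minAreaRect(q[:,:2].astype(np.float32)*1000); print(c0,s,a)
crop(load('side'),270,160,430,370,3.5,'side0c.png')
crop(load('scene'),250,180,420,310,4.5,'scene0c.png')
E
```

```text
scene 3325 [0.6155241  0.02389055 0.01030115] 0.0026830587345840072
((583.26123046875, 32.586700439453125), (169.01580810546875, 335.145751953125), 12.695088386535645)
side 4371 [0.55743447 0.08560232 0.00870324] 0.002005693136352188
((576.3153686523438, 33.846893310546875), (168.2693328857422, 339.61505126953125), 12.144887924194336)
wrist 20289 [0.6099356  0.04850941 0.01095839] 0.000780761161756182
((579.6160888671875, 34.10400390625), (167.40252685546875, 337.97210693359375), 12.37106704711914)
(579.1441650390625, 34.56959533691406) (174.31320190429688, 339.78131103515625) 11.994857788085938
```

View pics/side0c.png

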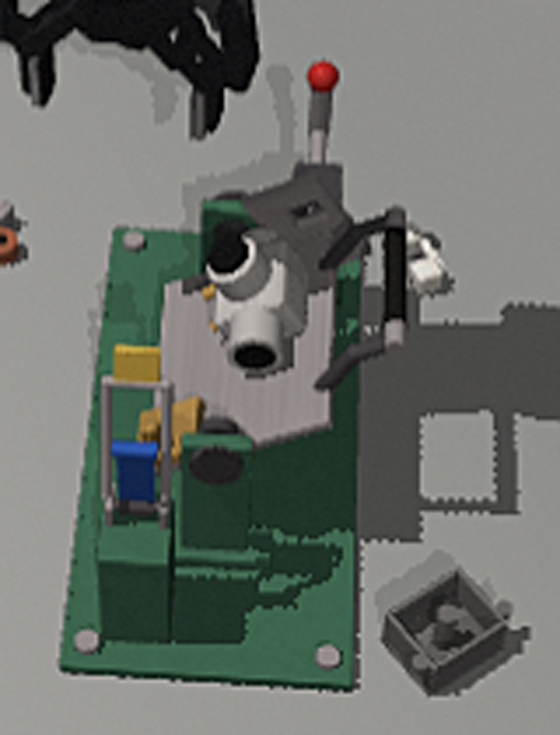

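View pics/scene0c.png

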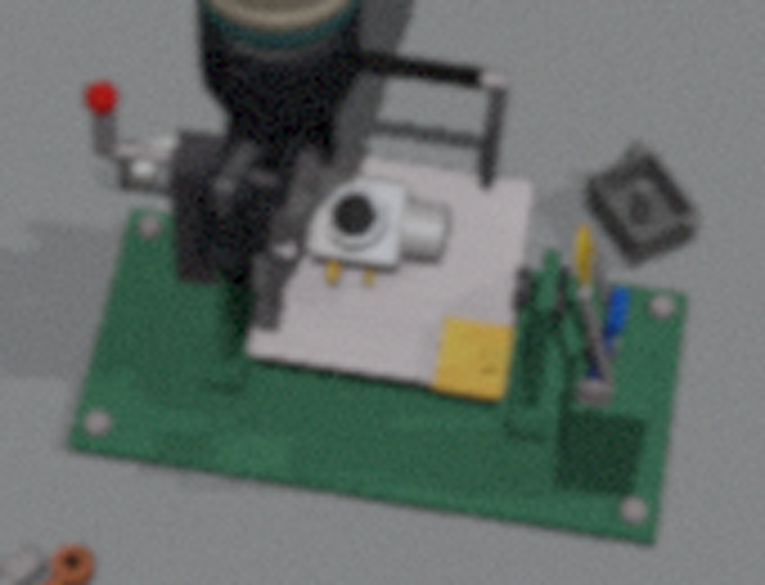

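```bash
cat >> h.py <<'E'
JO=np.array([0.5797,0.0338,0.0]); JA=np.radians(12.35)
def J(x,y,z):
    c,s=np.cos(JA),np.sin(JA); return JO+np.array([c*x-s*y,s*x+c*y,z])/1000
def Ji(P):
    d=(np.asarray(P)-JO)*1000; c,s=np.cos(JA),np.sin(JA); return np.stack([c*d[...,0]+s*d[...,1],-s*d[...,0]+c*d[...,1],d[...,2]],-1)
E
python3 - <<'E'
from h import *
for n in ['scene','side','wrist']:
    f=load(n); c=cloud(f); hsv=cv2.cvtColor(f['color'],cv2.COLOR_RGB2HSV); j=Ji(c)
    near=(abs(j[...,0])<200)&(abs(j[...,1])<230)&(f['depth']>0)
    H,S,V=[hsv[...,i] for i in range(3)]
    def show(k,m):
        q=j[m&near]; print(n,k,len(q), np.round(np.median(q,0),1) if len(q) else '',np.round(np.percentile(q,[3,97],axis=0),0).tolist() if len(q) else '')
    show('red',((H<6)|(H>174))&(S>150)&(V>90)&(j[...,2]>100)&(j[...,1]<-100))
    show('blue',(H>105)&(H<130)&(S>140)&(j[...,2]>60))
    show('yellow',(H>18)&(H<30)&(S>140)&(j[...,2]>60)&(j[...,1]>70))
    show('yellow2',(H>15)&(H<30)&(S>120)&(j[...,2]>20)&(j[...,1]<=70))
    show('black handle',(V<60)&(j[...,2]>120)&(j[...,2]<200)&(j[...,0]<-70)&(j[...,0]>-130)&(abs(j[...,1])<60))
    im=f['color'][:,:,::-1].copy()
    pts=[J(x,y,10) for x in(-85,85) for y in(-170,170)]+[J(-50,-148,161)]
    for q in (0.35,0.45,.55,.65,.75): pts+= [J(-110*np.cos(q),y,115+110*np.sin(q)) for y in (-45,45)]
    for p in proj(f,np.array(pts)):
        cv2.circle(im,tuple(np.int32(np.round(p))),2,(255,0,255),-1)
    cv2.imwrite('pics/ov_%s.png'%n,im)
E
```

```text
scene red 28 [ -47.1 -170.9  166.9] [[-55.0, -177.0, 162.0], [-41.0, -167.0, 173.0]]
scene blue 55 [ 50.4 121.9 173.3] [[26.0, -72.0, 160.0], [99.0, 128.0, 432.0]]
scene yellow 19 [ 43.3 103.4 218.8] [[36.0, 101.0, 208.0], [53.0, 106.0, 227.0]]
scene yellow2 219 [32.5 51.7 85.4] [[13.0, 5.0, 73.0], [47.0, 68.0, 111.0]]
scene black handle 108 [-92.   -8.3 175.3] [[-99.0, -34.0, 167.0], [-85.0, 29.0, 182.0]]
side red 47 [ -54.1 -168.4  165.4] [[-61.0, -177.0, 158.0], [-46.0, -162.0, 169.0]]
side blue 197 [ 39.2 123.8 152.3] [[-3.0, -46.0, 115.0], [50.0, 129.0, 309.0]]
side yellow 126 [ 38.7 104.  214.5] [[28.0, 101.0, 204.0], [50.0, 107.0, 226.0]]
side yellow2 171 [22.2 48.1 89.8] [[7.0, -32.0, 75.0], [44.0, 69.0, 116.0]]
side black handle 265 [-94.4  -6.4 173.7] [[-103.0, -46.0, 149.0], [-71.0, 48.0, 178.0]]
wrist red 0  
wrist blue 7 [ 65.8 -33.5 325.1] [[6.0, -39.0, 296.0], [79.0, -26.0, 334.0]]
wrist yellow 93 [27.1 70.8 87.9] [[14.0, 70.0, 76.0], [46.0, 72.0, 96.0]]
wrist yellow2 2794 [28.2 50.8 89.6] [[8.0, -30.0, 76.0], [47.0, 68.0, 119.0]]
wrist black handle 3565 [-90.4  -8.5 175.6] [[-98.0, -47.0, 162.0], [-72.0, 34.0, 179.0]]
```

View pics/ov_wrist.png

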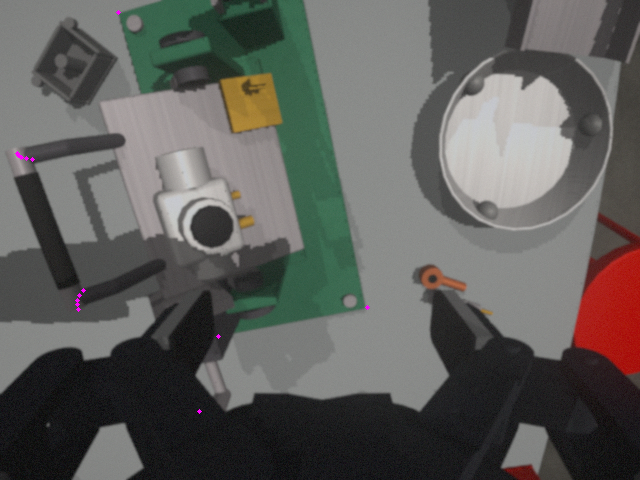

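View pics/ov_side.png

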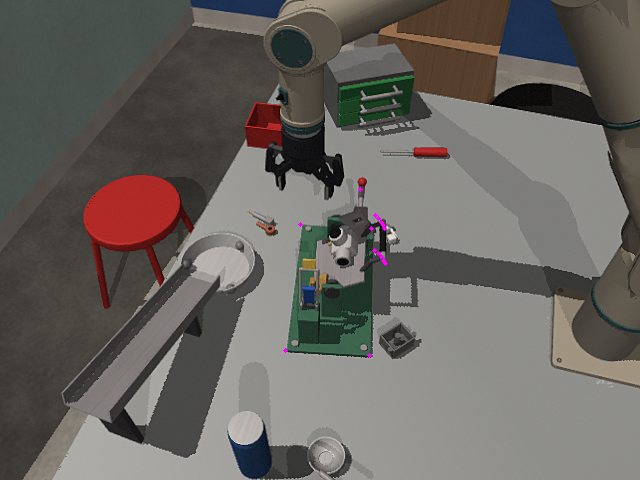

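```bash
python3 - <<'E'
from h import *
for k,p in dict(handle_top=(-96,0,195),handle_end=(-109,0,121),pin=(-50,-195,138),pinfin=(-50,-166,138),bail=(42,125,207),lever=(42,110,155)).items():
    P=J(*p)*1000; print(k,np.round(P,1), np.round(P-np.array(r.state()['position'])*1000,1))
f=load('side')
for nm,u,v in [('can',248,430),('tin',326,455),('bowl',397,340),('float',391,235),('banjo',267,228),('plunger',258,217),('sd',430,152)]:
    p=px(f,u,v,h=1); print(nm,np.round(p,3),np.round(Ji(p),0))
E
```

```text
handle_top [485.9  13.3 195. ] [-163.5   13.2    2.4]
handle_end [473.2  10.5 121. ] [-176.2   10.5  -71.6]
pin [ 572.6 -167.4  138. ] [ -76.9 -167.4  -54.6]
pinfin [ 566.4 -139.1  138. ] [ -83.1 -139.1  -54.6]
bail [594.  164.9 207. ] [-55.5 164.9  14.4]
lever [597.2 150.2 155. ] [-52.3 150.2 -37.6]
can [0.602 0.448 0.168] [110. 400. 168.]
tin [0.489 0.396 0.002] [-11. 373.   2.]
bowl [0.414 0.14  0.023] [-140.  139.   23.]
float [ 0.482 -0.135  0.018] [-131. -144.   18.]
banjo [ 0.77  -0.078  0.013] [ 162. -150.   13.]
plunger [ 0.806 -0.111  0.006] [ 190. -190.    6.]
sd [ 0.44  -0.454  0.019] [-241. -446.   19.]
```

```bash
python3 -m pendant '[[[0,0,40,0,0,6,255],[-20,0,30,0,0,6.35,255],[-40,5,0,0,0,0,255],[-40,5,0,0,0,0,255],[-40,3,0,0,0,0,255],[-23,0,-20,0,0,0,255],[0,0,-20,0,0,0,255],[0,0,0,0,0,0,255]]]' 60; python3 - <<'E'
from h import *
print(Ji(r.state()['position']),r.state()['eef_rot']); f=grab('side'); crop(f,260,120,460,370,2.4,'s1.png')
E
```

```text
time_s: 0.95
position: [0.4846, 0.0129, 0.2217]
eef_rot: [-1.967, -2.445, 0.005]
wrist_force: [-0.6, 0.4, 0.4]
opening: -0.0
[-9.73666617e+01 -5.92484855e-02  2.21712454e+02] [-1.96729726 -2.44510885  0.00479012]
```

View pics/s1.png

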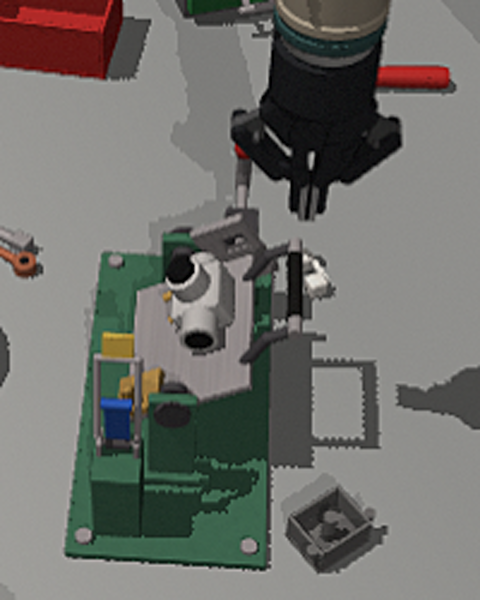

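```bash
python3 -m pendant '[[[0,0,-35,0,0,0,255],[-2,0,-12,0,0,0,255],[-3,-1,-10,0,0,0,255],[-3,-1,-10,0,0,0,255],[-2,0,-10,0,0,0,255],[-1,0,-10,0,0,0,255],[-1,0,-12,0,0,0,255],[0,0,0,0,0,0,255]]]'; python3 - <<'E'
from h import *
print(Ji(r.state()['position'])); f=grab('side'); crop(f,260,120,460,370,2.4,'s2.png')
f=grab('scene')
E
```

```text
time_s: 1.8
position: [0.4692, 0.0096, 0.1223]
eef_rot: [-1.966, -2.441, 0.013]
wrist_force: [-4.3, -1.3, 3.3]
opening: -0.0001
[-1.13076132e+02 -3.97476854e-03  1.22265858e+02]
```

View pics/s2.png

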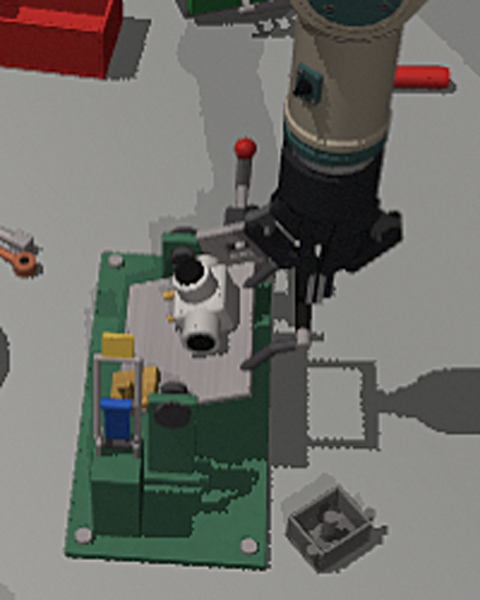

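```bash
python3 - <<'E'
from h import *
f=load('side'); crop(f,340,200,420,280,8,'s2c.png')
j=Ji(cloud(f))
for n in('side','scene'):
    f=load(n); j=Ji(cloud(f))
    # plate plane tilt: points in |x|<58, 25<y<60 , light grey
    hsv=cv2.cvtColor(f['color'],cv2.COLOR_RGB2HSV)
    m=(abs(j[...,0])<56)&(j[...,1]>-10)&(j[...,1]<65)&(j[...,2]>70)&(j[...,2]<160)&(hsv[...,1]<50)&(f['depth']>0)
    q=j[m]; 
    for _ in range(6):
        A=np.c_[q[:,0],q[:,1],np.ones(len(q))]; k=np.linalg.lstsq(A,q[:,2],rcond=None)[0]; e=abs(q[:,2]-A@k); q=q[e<max(2,np.percentile(e,85))]
    print(n,len(q),k,'tilt',-np.arctan(k[0]))
E
```

```text
side 496 [-0.50456176 -0.15666857 97.26459489] tilt 0.46729035544270137
scene 420 [-4.08518165e-01 -2.38617801e-02  9.65076862e+01] tilt 0.38782798541986047
```

View pics/s2c.png

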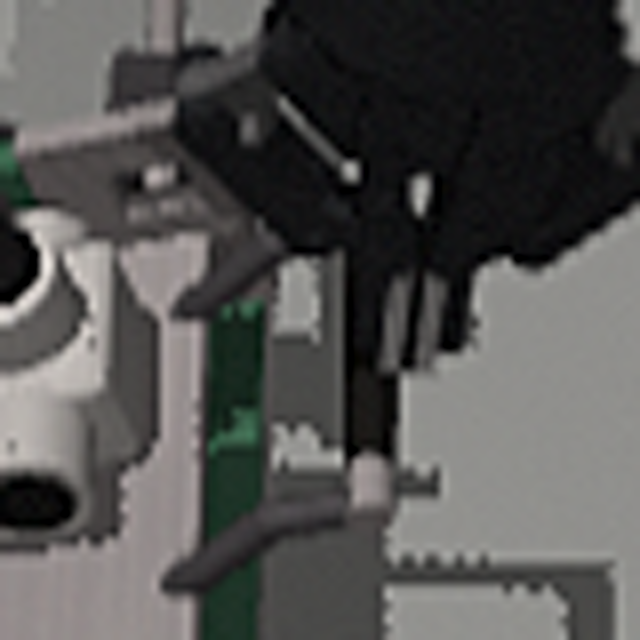

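```bash
python3 -m pendant '[[[0,0,40,0,0,0,255],[0,0,35,0,0,0,150],[12,3,0,0,0,0,150],[0,0,0,0,0,0,150],[0,0,0,0,0,0,150],[0,0,0,0,0,0,150],[0,0,0,0,0,0,150],[0,0,0,0,0,0,150]]]' 30; python3 - <<'E'
from h import *
print(Ji(r.state()['position'])); f=grab('side'); crop(f,340,180,420,260,7,'s3.png'); f=grab('wrist','w3.png')
E
```

```text
time_s: 2.7
position: [0.4865, 0.014, 0.1987]
eef_rot: [-1.969, -2.447, 0.001]
wrist_force: [-0.5, 0.4, -0.6]
opening: 0.0353
[-95.33160831   0.55373674 198.70618982]
```

View pics/s3.png

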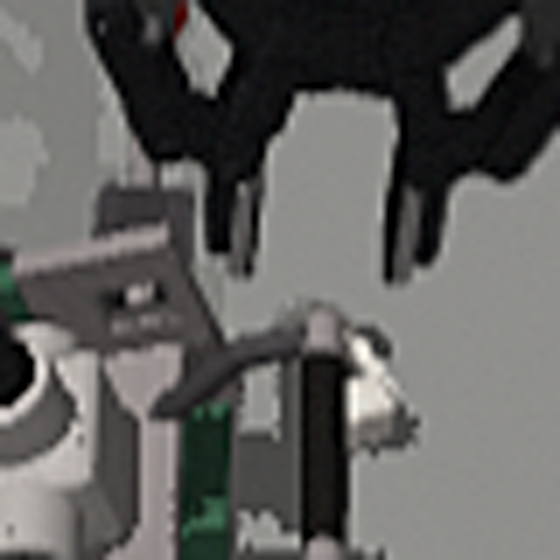

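View pics/w3.png

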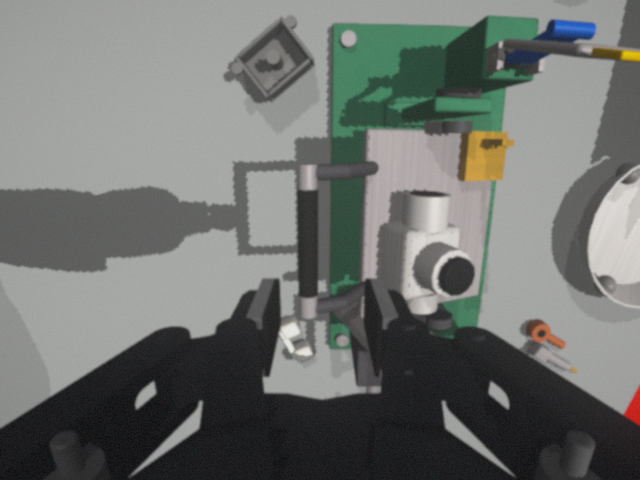

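```bash
python3 - <<'E'
from h import *
f=load('wrist')
for u,v in [(308,215),(308,240),(308,265),(308,176),(308,307)]: print(Ji(px(f,u,v,h=1)))
for u,v in [(350,38),(342,341)]: print('screw',Ji(px(f,u,v,h=1)))
E
```

```text
[-102.56994592   20.03381574  162.16723668]
[-102.70773927    4.3281702   162.48328668]
[-102.86691449  -12.02169435  162.5529767 ]
[-102.3797505    43.55622433  161.56378801]
[-103.21479013  -41.61600152  161.46289577]
screw [-68.55832819 155.01541587  16.19807084]
screw [ -71.64475387 -155.26207712   16.37285767]
```

```bash
python3 -m pendant '[[[-7,-2,0,0,0,0,150],[0,0,-30,0,0,0,150],[0,0,-28,0,0,0,150],[0,0,0,0,0,0,150],[0,0,0,0,0,0,255],[0,0,0,0,0,0,255],[0,0,0,0,0,0,255],[0,0,0,0,0,0,255]]]' 30; python3 - <<'E'
from h import *
print(Ji(r.state()['position'])); f=grab('side'); crop(f,340,180,420,260,7,'s4.png')
E
```

```text
time_s: 3.6
position: [0.4807, 0.012, 0.1422]
eef_rot: [1.969, 2.446, 0.002]
wrist_force: [0.1, -0.1, 0.0]
opening: 0.0002
[-1.01372956e+02 -7.42175877e-02  1.42249468e+02]
```

View pics/s4.png

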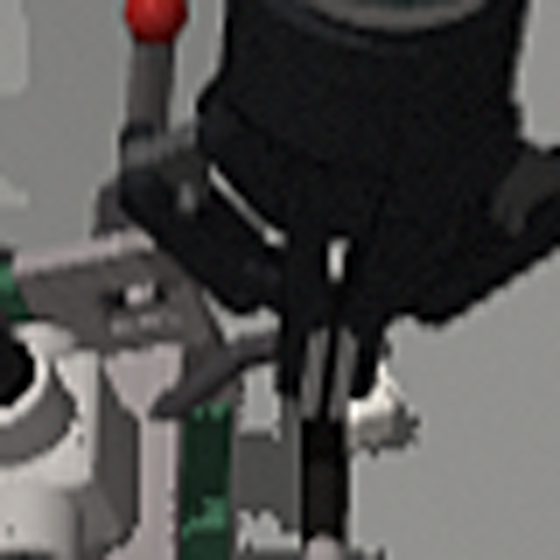

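```bash
python3 - <<'E'
from h import *
f=load('side'); 
# crop px (u,v)/7+ (340,180)
for a,b in [(322,440),(322,480),(322,520),(325,545),(310,400),(345,400),(310,360),(345,360)]:
    u,v=340+a/7,180+b/7; print((a,b),np.round(Ji(px(f,u,v)),1))
q=r.state(); print(q['position'],q['wrist_force'],q['opening'])
E
```

```text
(322, 440) [-105.5    1.3  161.5]
(322, 480) [-105.3   16.6  162.3]
(322, 520) [-105.6   27.5  158. ]
(325, 545) [-106.4   36.7  158.4]
(310, 400) [-99.8   8.6 187.2]
(345, 400) [-109.6    7.5  186.7]
(310, 360) [-98.3   8.5 203.9]
(345, 360) [-107.5   11.5  208.1]
[0.48050921 0.01207808 0.1420587 ] [1.14424223 0.5311052  0.61774796] 0.00010099854761187323
```

```bash
python3 - <<'E'
from h import *
for n in ('side','scene','wrist'):
    f=grab(n,n+'5.png'); j=Ji(cloud(f))
    m=(abs(j[...,0]+103)<22)&(abs(j[...,1])<16)&(j[...,2]>140)&(j[...,2]<260)&(f['depth']>0)
    q=j[m]; print(n,len(q))
    for a in range(140,260,6):
        s=q[(q[:,2]>=a)&(q[:,2]<a+6)]
        if len(s): print(a,len(s),np.round(s.min(0)),np.round(s.max(0)))
print(r.state()['position'])
crop(load('wrist'),200,240,460,480,2.5,'w5c.png')
E
```

```text
side 506
152 25 [-112.  -12.  152.] [-100.   16.  158.]
158 46 [-112.   -9.  158.] [-100.   16.  162.]
176 2 [-106.    6.  179.] [-104.    8.  182.]
182 15 [-115.    4.  182.] [-91.   9. 188.]
188 36 [-116.   -9.  188.] [-89.  11. 194.]
194 26 [-116.    2.  194.] [-91.  10. 200.]
200 29 [-115.    2.  200.] [-90.  12. 206.]
206 29 [-115.    3.  206.] [-90.  10. 212.]
212 37 [-116.  -14.  212.] [-89.  11. 218.]
218 29 [-121.   -6.  218.] [-85.  12. 224.]
224 57 [-124.  -14.  224.] [-82.  14. 230.]
230 70 [-125.  -13.  230.] [-82.  12. 236.]
236 17 [-123.   -6.  236.] [-82.  12. 242.]
242 19 [-118.    6.  244.] [-89.  15. 248.]
248 24 [-119.    7.  248.] [-88.  16. 254.]
254 45 [-123.    4.  254.] [-82.  16. 260.]
scene 148
146 4 [-102.   -4.  149.] [-99.  14. 151.]
152 15 [-105.  -14.  152.] [-95.  14. 158.]
158 43 [-108.  -15.  158.] [-95.  16. 164.]
164 3 [-101.   -7.  164.] [-96.  11. 166.]
182 6 [-97. -12. 185.] [-90.   6. 188.]
188 12 [-95. -12. 189.] [-85.   6. 193.]
194 10 [-107.  -12.  195.] [-84.   9. 200.]
200 8 [-105.   -9.  200.] [-86.   9. 205.]
206 3 [-87.  -1. 207.] [-84
[... 363 characters left out ...]
.   -4.  158.] [-97.  16. 164.]
164 1 [-104.    4.  164.] [-104.    4.  164.]
182 111 [-113.    6.  184.] [-89.  11. 188.]
188 401 [-115.    6.  188.] [-87.  11. 194.]
194 458 [-114.    6.  194.] [-87.  11. 200.]
200 513 [-115.    6.  200.] [-87.  11. 206.]
206 515 [-114.    6.  206.] [-87.  12. 212.]
212 595 [-108.  -11.  212.] [-88.  12. 218.]
218 779 [-122.  -11.  218.] [-81.  14. 224.]
224 2006 [-125.  -12.  224.] [-81.  14. 230.]
230 1633 [-125.  -10.  230.] [-81.  14. 236.]
236 1029 [-125.   -2.  236.] [-81.  13. 242.]
242 260 [-117.    2.  242.] [-85.  16. 248.]
248 304 [-117.    5.  248.] [-86.  16. 254.]
254 864 [-123.    9.  254.] [-84.  16. 260.]
[0.48016212 0.01205769 0.14159025]
```

View pics/w5c.png

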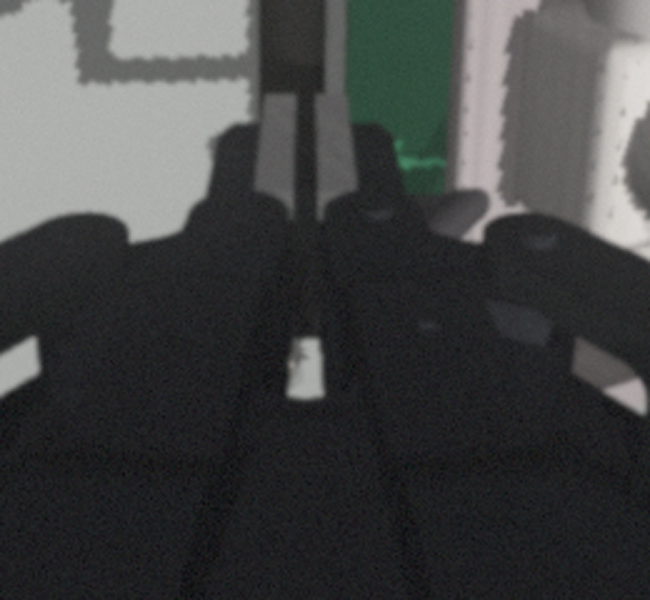

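```bash
python3 -m pendant '[[[0,0,-15,0,0,0,255],[-2,0,-10,0,0,0,255],[-2,-1,-10,0,0,0,255],[-2,0,-10,0,0,0,255],[-1,-1,-9,0,0,0,255],[0,0,-7,0,0,0,255],[0,0,0,0,0,0,255],[0,0,0,0,0,0,255]]]' 60; python3 - <<'E'
from h import *
print(Ji(r.state()['position'])); f=grab('side'); crop(f,260,140,460,340,3,'s6.png')
j=Ji(cloud(f))
hsv=cv2.cvtColor(f['color'],cv2.COLOR_RGB2HSV)
m=(abs(j[...,0])<56)&(j[...,1]>-10)&(j[...,1]<65)&(j[...,2]>70)&(j[...,2]<160)&(hsv[...,1]<50)&(f['depth']>0)
q=j[m]
m=(j[...,0]<-85)&(j[...,0]>-130)&(abs(j[...,1])>15)&(abs(j[...,1])<45)&(j[...,2]>90)&(j[...,2]<180)&(f['depth']>0)
print(np.median(j[m],0),np.percentile(j[m][:,2],[5,50,95]))
E
```

```text
time_s: 4.6
position: [0.4739, 0.0101, 0.0802]
eef_rot: [1.969, 2.447, 0.001]
wrist_force: [0.5, -0.4, 0.3]
opening: -0.0001
[-108.41711545   -0.49828217   80.23175747]
[-111.30053637   34.04763416  114.06649003] [110.50717232 114.06649003 116.91668264]
```

View pics/s6.png

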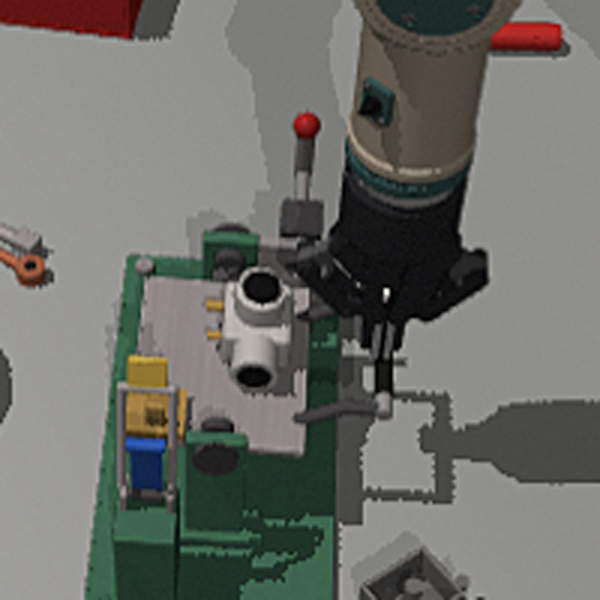

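```bash
python3 -m pendant '[[[0,0,50,0,0,0,255],[0,0,40,0,0,0,255],[25,-40,0,0,0,0,255],[25,-40,0,0,0,0,255],[25,-40,0,0,0,0,255],[25,-40,0,0,0,0,255],[0,-28,0,0,0,0,255],[0,0,0,0,0,0,255]]]' 60; python3 - <<'E'
from h import *
p=Ji(r.state()['position']); print(p)
f=grab('side'); crop(f,260,100,460,300,3,'s7.png')
for n in('side','scene'):
    f=grab(n,n+'7.png'); j=Ji(cloud(f))
    m=(abs(j[...,0]-p[0])<70)&(abs(j[...,1]-p[1])<70)&(j[...,2]>p[2]+20)&(j[...,2]<p[2]+170)&(f['depth']>0)
    q=j[m]-p
    for a in range(20,170,8):
        s=q[(q[:,2]>=a)&(q[:,2]<a+8)]
        if len(s): print(n,a,len(s),np.round(s.min(0)),np.round(s.max(0)))
    hsv=cv2.cvtColor(f['color'],cv2.COLOR_RGB2HSV); H,S,V=[hsv[...,i] for i in range(3)]
    q=j[((H<6)|(H>174))&(S>150)&(V>90)&(j[...,2]>100)&(j[...,2]<190)&(abs(j[...,1]+160)<50)&(abs(j[...,0]+50)<40)]
    print('red',len(q),np.median(q,0),q.min(0),q.max(0))
    m=(j[...,0]<-85)&(j[...,0]>-130)&(abs(j[...,1])<40)&(j[...,2]>90)&(j[...,2]<180)&(f['depth']>0)
    print('bar',np.median(j[m],0),np.percentile(j[m][:,2],[5,50,90,97]))
E
```

```text
time_s: 5.45
position: [0.573, -0.1847, 0.1704]
eef_rot: [1.977, 2.437, -0.004]
wrist_force: [0.1, -0.3, -0.1]
opening: 0.0001
[ -53.262403   -212.01735209  170.41604023]
side 36 17 [-11.   7.  38.] [11. 16. 44.]
side 44 36 [-14.   7.  44.] [11. 16. 52.]
side 52 34 [-14.   8.  52.] [12. 18. 59.]
side 60 40 [-14.   6.  60.] [12. 17. 68.]
side 68 44 [-17.  -8.  68.] [15. 18. 76.]
side 76 54 [-29.  -5.  76.] [30. 20. 84.]
side 84 122 [-37. -10.  84.] [34. 20. 92.]
side 92 130 [-44. -12.  92.] [ 41.  18. 100.]
side 100 111 [-52. -10. 100.] [ 47.  22. 108.]
side 108 133 [-55.  -9. 108.] [ 54.  24. 116.]
side 116 165 [-62.  -3. 116.] [ 60.  22. 124.]
side 124 227 [-63. -12. 124.] [ 61.  23. 132.]
side 132 170 [-58.  -7. 132.] [ 57.  24. 140.]
side 140 156 [-45.  -4. 140.] [ 41.  25. 148.]
side 148 66 [-42.  -3. 148.] [ 41.  18. 156.]
side 156 17 [-37.   8. 156.] [ 37.  36. 163.]
side 164 67 [-38.   7. 164.] [ 35.  41. 170.]
red 47 [ -54.09604586 -167.62529374  165.26809599] [ -61.04597439 -177.18860133  155.79767302] [ -45.62612565 -160.68095164  168.83136055]
bar [-112.15355835    0.89090
[... 362 characters left out ...]
92 18 [-40.   3.  92.] [42. 17. 99.]
scene 100 18 [ -9.  -0. 100.] [ 40.  20. 108.]
scene 108 26 [-13. -13. 108.] [ 52.  21. 116.]
scene 116 32 [-12.  -4. 116.] [ 61.  21. 124.]
scene 124 72 [ -6. -13. 124.] [ 65.  22. 132.]
scene 132 55 [  9. -13. 132.] [ 64.  23. 140.]
scene 140 54 [ 11. -12. 140.] [ 49.  24. 148.]
scene 148 33 [ 16.  -4. 148.] [ 45.  24. 155.]
scene 156 23 [ 33.  -4. 156.] [ 42.  14. 164.]
scene 164 29 [ 11. -25. 164.] [ 41.  39. 170.]
red 35 [ -47.38230557 -172.27239517  168.47251327] [ -56.66737909 -179.72628048  159.03231064] [ -38.63473967 -166.32652342  174.37893462]
bar [-107.06986358    0.51914519  115.61068027] [108.48371642 115.61068027 120.17539404 121.74756653]
```

View pics/s7.png

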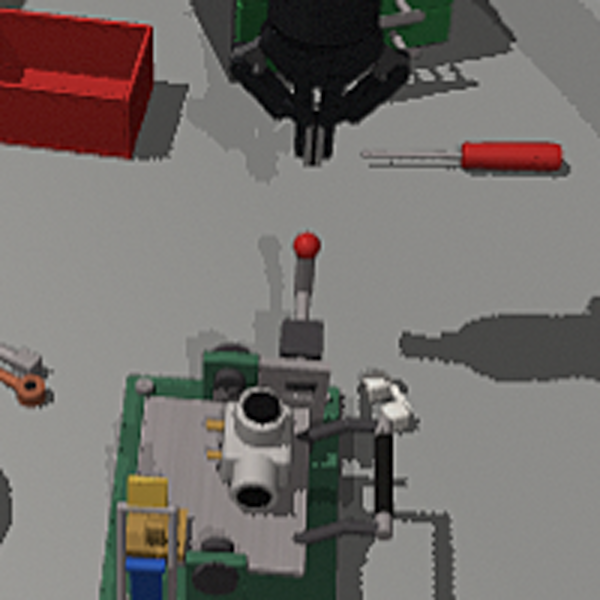

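```bash
python3 -m pendant '[[[0,0,-35,0,0,0,255],[0,0,-28,0,0,0,255],[-2,10,0,0,0,0,255],[-2,9,0,0,0,0,255],[-2,8,0,0,0,0,255],[-2,7,0,0,0,0,255],[-1,5,0,0,0,0,255],[0,0,0,0,0,0,255]]]'; python3 - <<'E'
from h import *
p=Ji(r.state()['position']); print(p)
f=grab('side'); crop(f,300,140,400,260,5,'s8.png')
E
```

```text
time_s: 6.4
position: [0.5663, -0.1416, 0.1092]
eef_rot: [1.965, 2.441, -0.0]
wrist_force: [2.4, -7.6, -4.5]
opening: 0.0001
[ -50.6155124  -168.52119001  109.2387624 ]
```

View pics/s8.png

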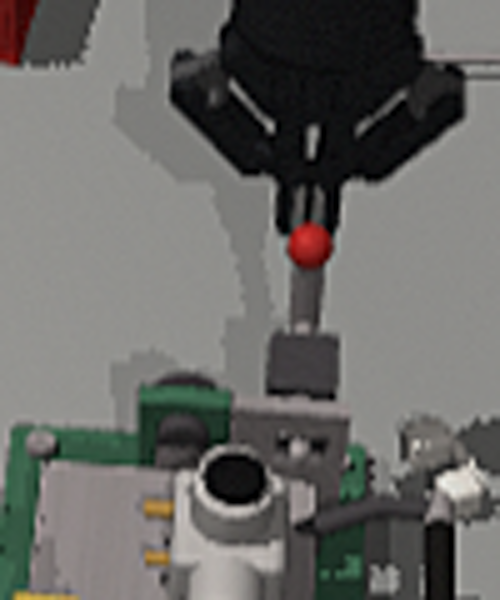

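```bash
python3 - <<'E'
from h import *
f=load('side'); crop(f,335,215,385,245,14,'s8c.png')
for n in('side','scene'):
    if n=='scene': f=grab('scene','scene8.png')
    j=Ji(cloud(f))
    hsv=cv2.cvtColor(f['color'],cv2.COLOR_RGB2HSV); H,S,V=[hsv[...,i] for i in range(3)]
    q=j[((H<6)|(H>174))&(S>150)&(V>90)&(j[...,2]>100)&(j[...,2]<190)&(abs(j[...,1]+160)<50)&(abs(j[...,0]+50)<40)]
    print('red',len(q),np.median(q,0) if len(q) else 0)
print(r.state()['wrist_force'],Ji(r.state()['position']))
E
```

```text
red 51 [ -52.9473755  -143.68220451  166.48530746]
red 42 [ -46.79236852 -148.26014554  168.18420431]
[ 3.12156546 -6.80924795 -4.18883529] [ -50.6700704  -168.51612631  109.23446145]
```

View pics/s8c.png

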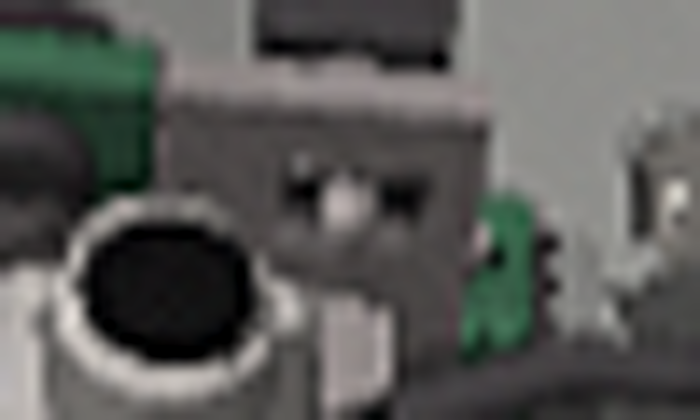

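```bash
python3 -m pendant '[[[0,2,0,0,0,0,255],[-1,2,0,0,0,0,255],[0,0,0,0,0,0,255],[0,0,0,0,0,0,255],[0,0,0,0,0,0,255],[0,0,0,0,0,0,255],[0,0,0,0,0,0,255],[0,0,0,0,0,0,255]]]'; python3 - <<'E'
from h import *
print(Ji(r.state()['position']))
for n in('side','scene'):
    f=grab(n); j=Ji(cloud(f))
    hsv=cv2.cvtColor(f['color'],cv2.COLOR_RGB2HSV); H,S,V=[hsv[...,i] for i in range(3)]
    q=j[((H<6)|(H>174))&(S>150)&(V>90)&(j[...,2]>100)&(j[...,2]<190)&(abs(j[...,1]+160)<50)&(abs(j[...,0]+50)<40)]
    print('red',len(q),np.median(q,0) if len(q) else 0)
E
```

```text
time_s: 7.3
position: [0.5663, -0.1416, 0.1095]
eef_rot: [1.966, 2.435, -0.002]
wrist_force: [5.5, -14.0, -6.0]
opening: -0.0002
[ -50.60438533 -168.49407801  109.45094161]
red 51 [ -52.84502117 -144.32097371  166.25136979]
red 40 [ -46.88041705 -148.08463386  168.44175422]
```

```bash
python3 -m pendant '[[[3,-15,0,0,0,0,255],[0,0,45,0,0,0,255],[0,0,45,0,0,0,255],[3,30,32,0,0,0,255],[3,45,0,0,0,0,255],[3,45,0,0,0,0,255],[3,45,0,0,0,0,255],[3,45,0,0,0,0,255]]]'; python3 -m pendant '[[[3,40,0,0,0,0,255],[3,40,0,0,0,0,255],[3,30,0,0,0,0,255],[0,15,0,0,0,0,255],[0,0,0,0,0,0,255],[0,0,0,0,0,0,255],[0,0,0,0,0,0,255],[0,0,0,0,0,0,255]]]';  python3 - <<'E'
from h import *
print(Ji(r.state()['position']))
for n in('side','scene','wrist'):
    f=grab(n,n+'9.png'); j=Ji(cloud(f))
    hsv=cv2.cvtColor(f['color'],cv2.COLOR_RGB2HSV); H,S,V=[hsv[...,i] for i in range(3)]
    g=(f['depth']>0)
    for k,m in (('red',((H<6)|(H>174))&(S>150)&(V>90)&(j[...,2]>100)&(j[...,2]<190)&(abs(j[...,1]+160)<50)&(abs(j[...,0]+50)<40)),
      ('blue',(H>105)&(H<130)&(S>140)&(abs(j[...,0]-42)<25)&(abs(j[...,1]-122)<40)&(j[...,2]>100)&(j[...,2]<200)),
      ('tab',(H>18)&(H<32)&(S>140)&(abs(j[...,0]-42)<25)&(abs(j[...,1]-100)<30)&(j[...,2]>180)&(j[...,2]<240)),
      ('keeper',(H>15)&(H<30)&(S>120)&(abs(j[...,0]-42)<35)&(abs(j[...,1]-50)<30)&(j[...,2]>60)&(j[...,2]<140)),
      ('bar',(j[...,0]<-85)&(j[...,0]>-130)&(abs(j[...,1])<40)&(j[...,2]>90)&(j[...,2]<180))):
        q=j[m&g]
        if len(q): print(n,k,len(q),np.round(np.median(q,0),1),np.round(np.percentile(q,[3,97],axis=0)).tolist())
crop(load('side'),270,200,430,340,4.5,'s9.png')
E
```

```text
time_s: 8.2
position: [0.581, 0.0633, 0.2312]
eef_rot: [1.968, 2.448, 0.004]
wrist_force: [-0.7, 0.3, -0.2]
opening: 0.0001
time_s: 9.0
position: [0.5903, 0.1827, 0.2295]
eef_rot: [1.973, 2.444, -0.001]
wrist_force: [0.5, -0.0, 0.6]
opening: -0.0
[ 42.20189457 143.17541587 229.50725529]
side red 51 [ -53.1 -143.8  166.1] [[-61.0, -152.0, 158.0], [-46.0, -139.0, 171.0]]
side blue 182 [ 39.3 124.  149.2] [[30.0, 120.0, 114.0], [49.0, 129.0, 173.0]]
side tab 52 [ 33.2 105.3 209.8] [[28.0, 102.0, 204.0], [47.0, 108.0, 221.0]]
side keeper 240 [ 41.3  61.  105.3] [[21.0, 38.0, 100.0], [58.0, 70.0, 125.0]]
side bar 186 [-112.7    1.4  115.5] [[-118.0, -37.0, 112.0], [-108.0, 38.0, 119.0]]
scene red 29 [ -45.8 -147.9  168.7] [[-54.0, -154.0, 162.0], [-41.0, -142.0, 175.0]]
scene blue 33 [ 46.1 123.8 173.7] [[33.0, 120.0, 162.0], [54.0, 127.0, 177.0]]
scene tab 22 [ 42.2 103.1 218.1] [[32.0, 100.0, 209.0], [53.0, 106.0, 229.0]]
scene keeper 211 [ 45.8  51.6 106.3] [[24.0, 35.0, 101.0], [62.0, 68.0, 125.0]]
scene bar 158 [-107.8    1.7  115.8] [[-116.0, -37.0, 108.0], [-100.0, 39.0, 122.0]]
wrist blue 637 [ 41.9 126.4 172.2] [[31.0, 123.0, 125.0], [52.0, 130.0, 175.0]]
wrist bar 377 [-107.9   27.3  117.4] [[-115.0, -39.0, 112.0], [-90.0, 39.0, 119.0]]
```

View pics/s9.png

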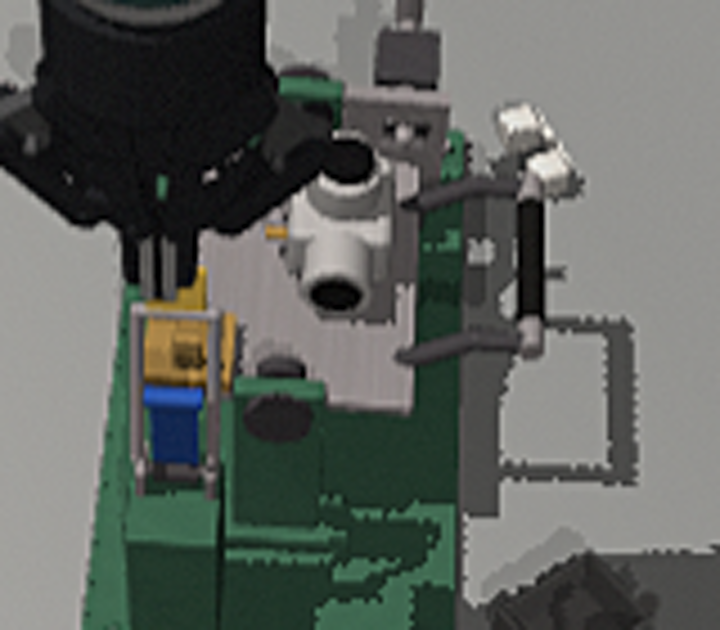

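View pics/wrist9.png

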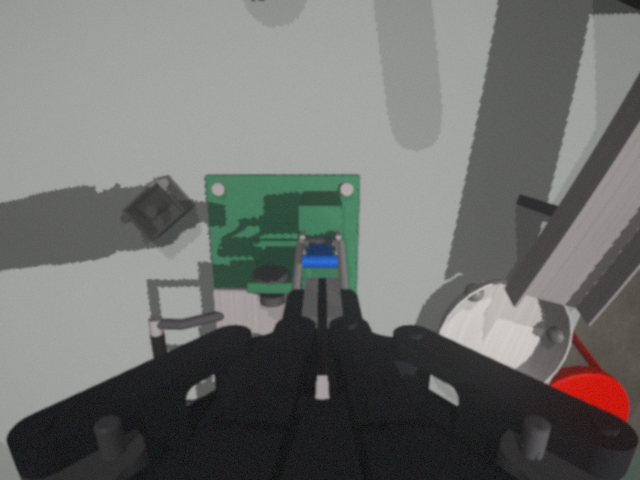

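```bash
python3 -m pendant '[[[0,0,-35,0,0,0,255],[0,0,-27,0,0,0,255],[3,-12,0,0,0,0,255],[2,-8,0,0,0,0,255],[2,-8,0,0,0,0,255],[2,-8,0,0,0,0,255],[2,-8,0,0,0,0,255],[0,0,0,0,0,0,255]]]';  python3 - <<'E'
from h import *
print(Ji(r.state()['position']))
f=grab('scene','scene10.png');crop(f,330,190,430,300,6,'c10.png')
f=grab('side'); crop(f,270,200,430,340,4.5,'s10.png')
E
```

```text
time_s: 9.95
position: [0.6019, 0.1389, 0.168]
eef_rot: [1.972, 2.444, 0.0]
wrist_force: [0.4, -0.1, -0.2]
opening: -0.0002
[ 44.18858614  97.88964061 168.03780941]
```

View pics/s10.png

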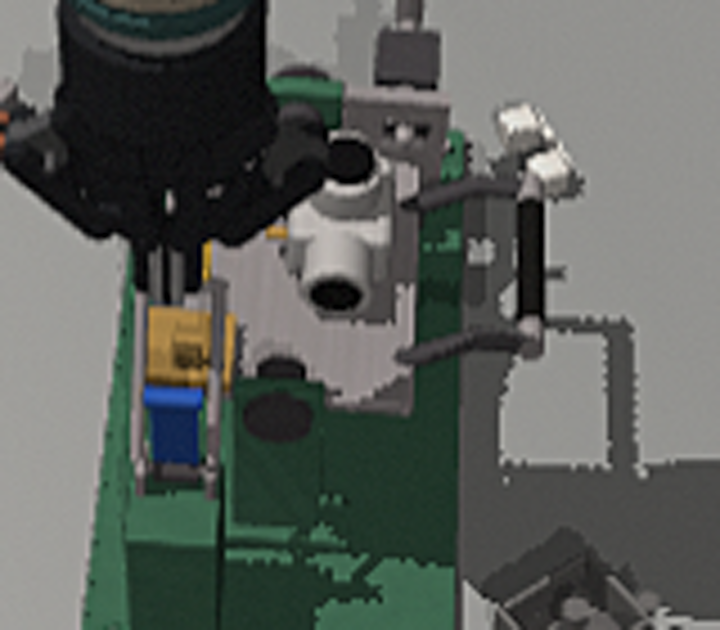

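View pics/c10.png

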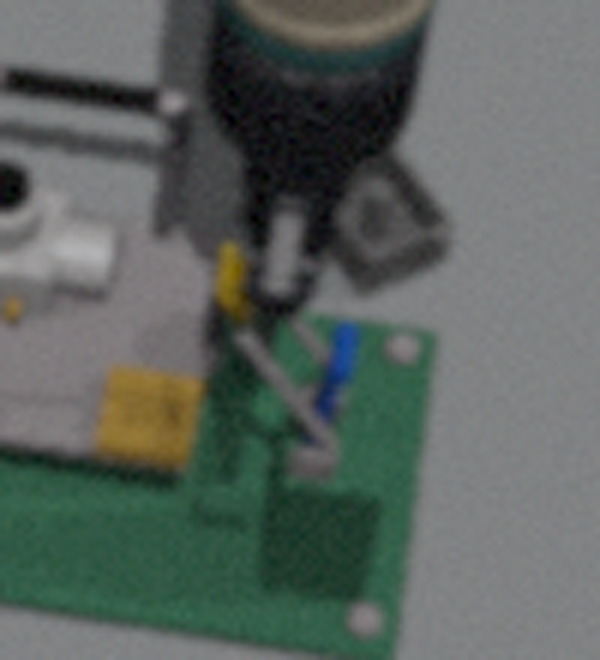

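```bash
python3 -m pendant '[[[2,-8,0,0,0,0,255],[2,-8,0,0,0,0,255],[2,-8,0,0,0,0,255],[0,0,0,0,0,0,255],[0,0,0,0,0,0,255],[0,0,0,0,0,0,255],[0,0,0,0,0,0,255],[0,0,0,0,0,0,255]]]';  python3 - <<'E'
from h import *
print(Ji(r.state()['position']))
f=grab('scene','scene11.png');crop(f,330,190,430,300,6,'c11.png')
f=grab('side'); crop(f,270,200,430,340,4.5,'s11.png')
E
```

```text
time_s: 10.85
position: [0.6069, 0.1175, 0.1673]
eef_rot: [-1.969, -2.448, -0.0]
wrist_force: [-0.7, -0.8, -0.5]
opening: -0.0003
[ 44.48311454  75.89490697 167.30517627]
```

View pics/s11.png

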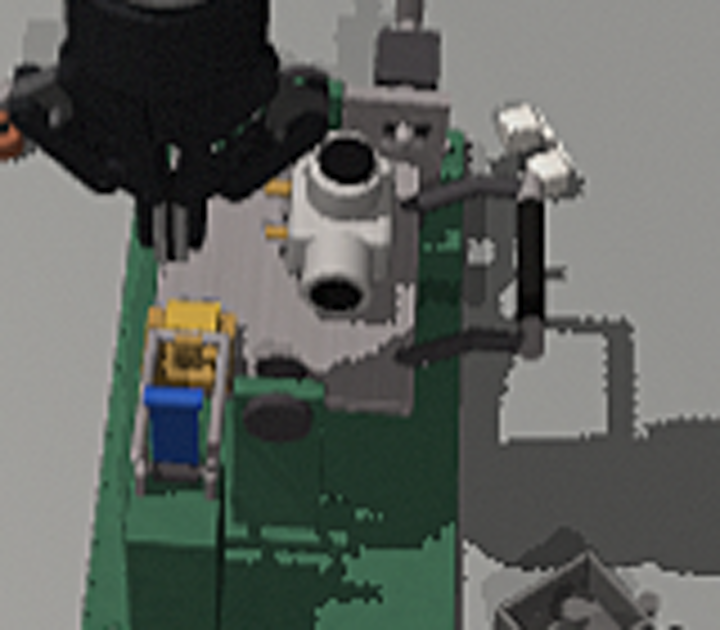

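View pics/c11.png

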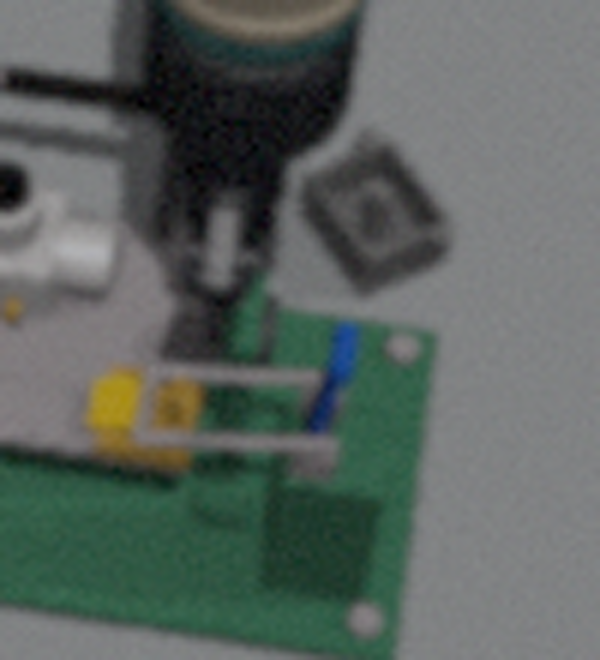

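```bash
cat > chk.py <<'E'
from h import *
print(Ji(r.state()['position']))
for n in('side','scene'):
    f=grab(n); j=Ji(cloud(f))
    hsv=cv2.cvtColor(f['color'],cv2.COLOR_RGB2HSV); H,S,V=[hsv[...,i] for i in range(3)]
    g=(f['depth']>0)
    for k,m in (('red',((H<6)|(H>174))&(S>150)&(V>90)&(j[...,2]>100)&(j[...,2]<190)&(abs(j[...,1]+160)<50)&(abs(j[...,0]+50)<40)),
      ('blue',(H>105)&(H<130)&(S>140)&(abs(j[...,0]-42)<25)&(abs(j[...,1]-145)<50)&(j[...,2]>90)&(j[...,2]<200)),
      ('tab',(H>24)&(H<32)&(S>170)&(abs(j[...,0]-42)<25)&(abs(j[...,1]-40)<25)&(j[...,2]>80)&(j[...,2]<180)),
      ('bar',(j[...,0]<-85)&(j[...,0]>-130)&(abs(j[...,1])<40)&(j[...,2]>90)&(j[...,2]<180))):
        q=j[m&g]
        if len(q): print(n,k,len(q),np.round(np.median(q,0),1),np.round(np.percentile(q,[3,97],axis=0)).tolist())
E
python3 chk.py; python3 - <<'E'
from h import *
f=load('side'); crop(f,295,260,330,315,10,'s12.png')
E
```

```text
[ 44.45626326  75.72316734 167.30611674]
side red 51 [ -53.3 -144.5  165.6] [[-61.0, -151.0, 155.0], [-46.0, -140.0, 171.0]]
side blue 180 [ 39.3 124.3 150.8] [[30.0, 120.0, 116.0], [49.0, 129.0, 173.0]]
side bar 188 [-112.     0.6  115.4] [[-118.0, -39.0, 112.0], [-107.0, 37.0, 118.0]]
scene red 29 [ -47.3 -148.3  167.3] [[-56.0, -153.0, 160.0], [-42.0, -143.0, 173.0]]
scene blue 45 [ 49.6 122.2 170.2] [[30.0, 118.0, 130.0], [55.0, 127.0, 178.0]]
scene tab 6 [ 36.9  35.2 108.9] [[32.0, 33.0, 105.0], [42.0, 40.0, 113.0]]
scene bar 127 [-107.2   -6.3  115.9] [[-115.0, -37.0, 108.0], [-102.0, 25.0, 123.0]]
```

View pics/s12.png

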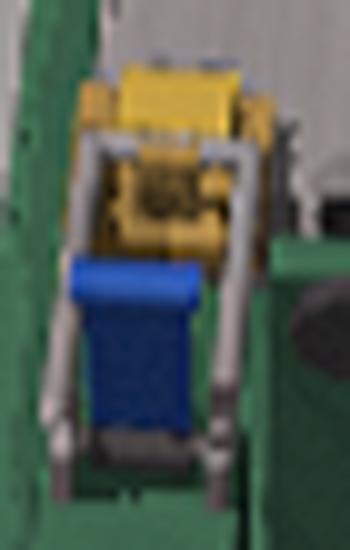

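```bash
python3 -m pendant '[[[-4,12,0,0,0,0,255],[-3,11,-25,0,0,0,255],[0,0,-25,0,0,0,255],[-3,12,1,0,0,0,255],[-3,12,0,0,0,0,255],[-2,7,-3,0,0,0,255],[-1,7,-3,0,0,0,255],[0,0,0,0,0,0,255]]]'; python3 chk.py; python3 - <<'E'
from h import *
f=load('side'); crop(f,270,200,400,340,4.5,'s13.png')
E
```

```text
time_s: 11.85
position: [0.591, 0.1804, 0.1128]
eef_rot: [-1.967, -2.449, -0.003]
wrist_force: [-0.9, -0.3, 0.0]
opening: 0.0002
[ 42.43171511 140.74104991 112.81948917]
side red 50 [ -53.  -145.1  165.7] [[-61.0, -151.0, 158.0], [-46.0, -140.0, 171.0]]
side blue 72 [ 38.7 157.8 158.1] [[28.0, 126.0, 104.0], [50.0, 161.0, 191.0]]
side bar 186 [-112.1    1.3  115.5] [[-118.0, -39.0, 112.0], [-108.0, 38.0, 119.0]]
scene red 30 [ -48.6 -148.   167.7] [[-51.0, -154.0, 162.0], [-41.0, -142.0, 175.0]]
scene blue 75 [ 46.4 136.  138.8] [[33.0, 121.0, 119.0], [54.0, 158.0, 164.0]]
scene tab 7 [ 37.2  42.6 109.1] [[35.0, 39.0, 104.0], [43.0, 49.0, 112.0]]
scene bar 158 [-107.4    1.2  115.7] [[-116.0, -37.0, 109.0], [-101.0, 38.0, 122.0]]
```

View pics/s13.png

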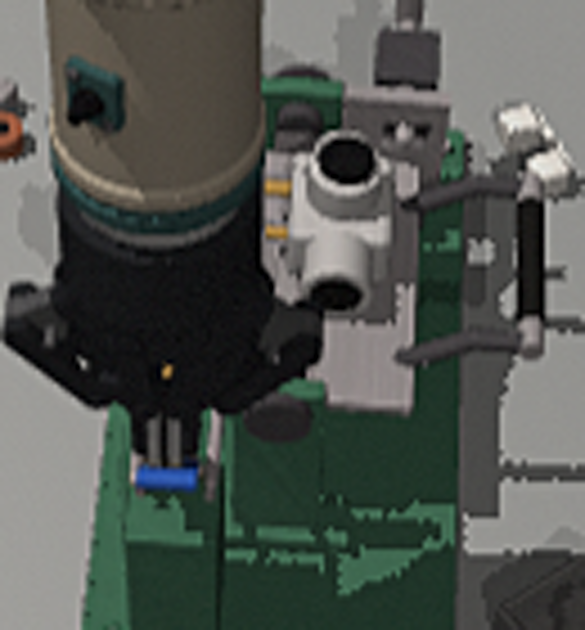

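```bash
python3 -m pendant '[[[-1,5,-5,0,0,0,255],[-1,4,-6,0,0,0,255],[-1,4,-7,0,0,0,255],[-1,4,-7,0,0,0,255],[0,2,-7,0,0,0,255],[0,1,-7,0,0,0,255],[0,0,-4,0,0,0,255],[0,0,0,0,0,0,255]]]'; python3 chk.py; python3 - <<'E'
from h import *
f=load('side'); crop(f,270,200,400,340,4.5,'s14.png')
f=load('scene');crop(f,330,190,430,300,6,'c14.png')
E
```

```text
time_s: 12.75
position: [0.5873, 0.1981, 0.076]
eef_rot: [1.97, 2.446, 0.002]
wrist_force: [-11.5, -3.5, 51.2]
opening: 0.0001
[ 42.58098075 158.90186967  76.01190752]
side red 49 [ -52.9 -144.1  166.2] [[-61.0, -150.0, 159.0], [-46.0, -139.0, 172.0]]
side blue 112 [ 39.4 177.5 113.4] [[28.0, 163.0, 110.0], [51.0, 184.0, 117.0]]
side bar 186 [-112.7    0.2  115.6] [[-118.0, -39.0, 111.0], [-107.0, 37.0, 119.0]]
scene red 29 [ -46.  -148.   168.9] [[-52.0, -153.0, 162.0], [-41.0, -143.0, 176.0]]
scene blue 95 [ 44.4 140.8 114.5] [[32.0, 125.0, 109.0], [54.0, 180.0, 120.0]]
scene tab 11 [ 45.1  45.2 114.6] [[38.0, 39.0, 110.0], [52.0, 51.0, 118.0]]
scene bar 157 [-107.6    1.5  115.6] [[-115.0, -36.0, 109.0], [-99.0, 39.0, 123.0]]
```

View pics/s14.png

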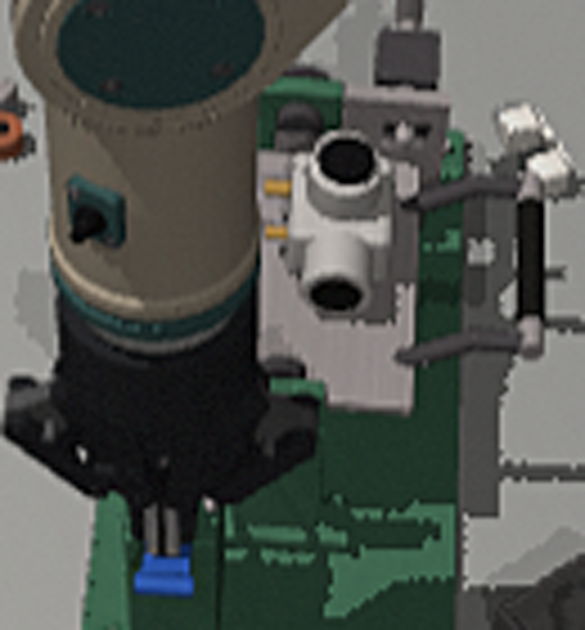

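View pics/c14.png

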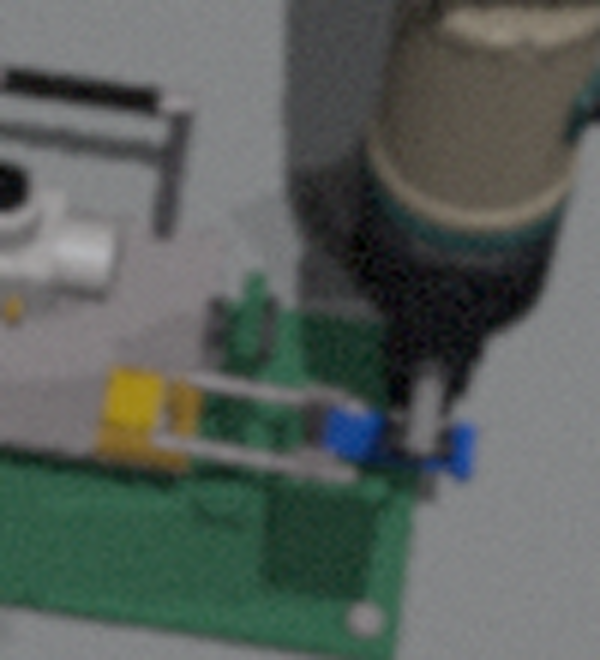

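```bash
python3 -m pendant '[[[0,0,10,0,0,0,255],[0,0,30,0,0,0,255],[0,0,40,0,0,0,255],[0,0,40,0,0,0,255],[-10,40,20,0,0,0,255],[-10,45,0,0,0,0,255],[0,45,0,0,0,0,255],[0,0,0,0,0,0,255]]]'; python3 chk.py; python3 - <<'E'
from h import *
f=load('side'); crop(f,270,200,400,340,4.5,'s15.png')
f=load('scene');crop(f,260,190,430,310,4.5,'c15.png')
j=Ji(cloud(load('side')))
E
```

```text
time_s: 13.65
position: [0.5628, 0.3372, 0.2079]
eef_rot: [-1.953, -2.453, -0.003]
wrist_force: [-0.2, 0.3, -0.1]
opening: -0.0002
[ 48.41943599 300.02851721 207.85120602]
side red 36 [ -55.  -143.6  165.9] [[-61.0, -151.0, 158.0], [-51.0, -139.0, 172.0]]
side bar 187 [-1.120e+02 -1.000e-01  1.156e+02] [[-118.0, -39.0, 112.0], [-108.0, 38.0, 120.0]]
scene red 29 [ -46.9 -148.   168.9] [[-53.0, -154.0, 163.0], [-40.0, -142.0, 173.0]]
scene blue 170 [ 43.3 152.8 114.6] [[33.0, 126.0, 108.0], [52.0, 179.0, 120.0]]
scene tab 21 [ 41.1  42.8 113.2] [[33.0, 37.0, 107.0], [52.0, 49.0, 119.0]]
scene bar 159 [-107.9    1.6  115.3] [[-116.0, -37.0, 109.0], [-100.0, 39.0, 121.0]]
```

View pics/s15.png

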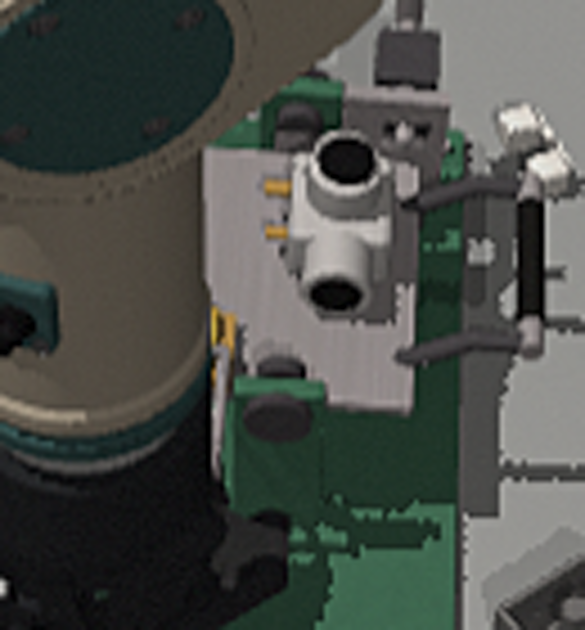

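View pics/c15.png

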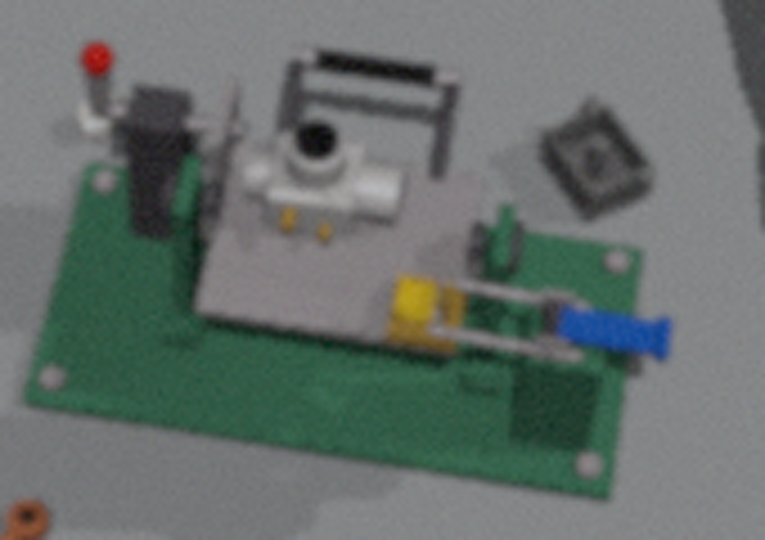

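```bash
python3 -m pendant '[[[0,0,40,0,0,0,255],[0,-30,30,0,0,0,255],[0,-48,0,0,0,0,255],[0,-48,0,0,0,0,255],[0,-48,0,0,0,0,255],[0,-48,0,0,0,0,255],[0,-48,0,0,0,0,255],[0,-48,0,0,0,0,255]]]'; python3 -m pendant '[[[0,-48,0,0,0,0,255],[0,-48,0,0,0,0,255],[0,-48,0,0,0,0,255],[0,-48,0,0,0,0,255],[0,-48,0,0,0,0,255],[0,0,0,0,0,0,255],[0,0,0,0,0,0,255],[0,0,0,0,0,0,255]]]'; python3 chk.py; python3 - <<'E'
from h import *
f=load('side'); crop(f,280,200,420,340,4,'s16.png'); crop(f,295,255,335,335,7,'s16c.png'); cv2.imwrite('pics/s16f.png',f['color'][:,:,::-1])
j=Ji(cloud(f)); 
hsv=cv2.cvtColor(f['color'],cv2.COLOR_RGB2HSV)
m=(abs(j[...,0]-42)<12)&(j[...,1]>120)&(j[...,1]<185)&(j[...,2]>80)&(hsv[...,0]>100)&(hsv[...,0]<135)&(hsv[...,1]>120)
q=j[m]; print('lever',len(q),np.polyfit(q[:,1],q[:,2],1) if len(q)>5 else '')
for n,u,v in [('can',248,430),('tin',326,455),('bowl',397,340),('float',391,235),('banjo',267,228),('plunger',258,217),('sd',430,152)]:
    print(n,np.round(px(f,u,v,h=1),3))
E
```

```text
time_s: 14.55
position: [0.5655, 0.0059, 0.2786]
eef_rot: [-1.973, -2.444, 0.003]
wrist_force: [0.9, -1.0, 1.2]
opening: -0.0001
time_s: 15.35
position: [0.5662, -0.2294, 0.2787]
eef_rot: [-1.969, -2.446, -0.0]
wrist_force: [-0.2, 0.3, -1.5]
opening: 0.0005
[ -69.51202079 -254.17784024  278.66140457]
side red 49 [ -53.  -144.5  165.4] [[-61.0, -152.0, 157.0], [-46.0, -139.0, 170.0]]
side blue 301 [ 39.7 156.8 113.1] [[30.0, 127.0, 110.0], [49.0, 183.0, 116.0]]
side bar 182 [-112.2    2.6  115.5] [[-118.0, -37.0, 112.0], [-108.0, 37.0, 119.0]]
scene red 30 [ -45.9 -147.9  168.5] [[-54.0, -154.0, 158.0], [-42.0, -143.0, 176.0]]
scene blue 167 [ 43.6 153.3 114.8] [[33.0, 126.0, 109.0], [53.0, 180.0, 119.0]]
scene tab 21 [ 43.9  43.6 113.1] [[38.0, 38.0, 110.0], [53.0, 49.0, 118.0]]
scene bar 156 [-107.5    1.6  116.1] [[-115.0, -37.0, 108.0], [-100.0, 39.0, 122.0]]
lever 301 [2.34620247e-02 1.09113559e+02]
can [0.602 0.448 0.168]
tin [0.489 0.397 0.004]
bowl [0.414 0.139 0.022]
float [ 0.482 -0.135  0.019]
banjo [ 0.771 -0.079  0.012]
plunger [ 0.805 -0.11   0.008]
sd [ 0.44  -0.452  0.02 ]
```

View pics/s16.png

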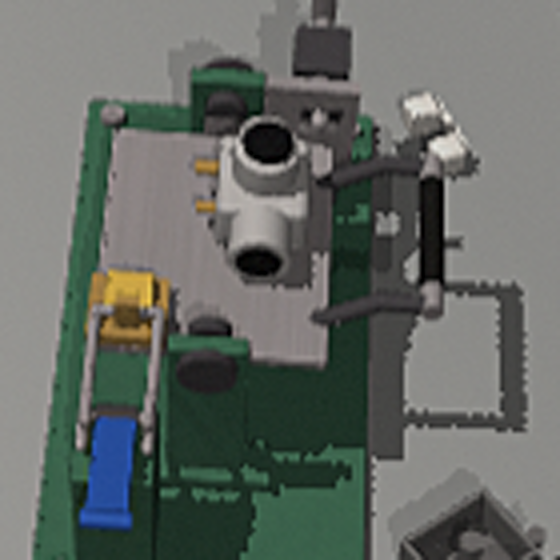

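View pics/s16c.png

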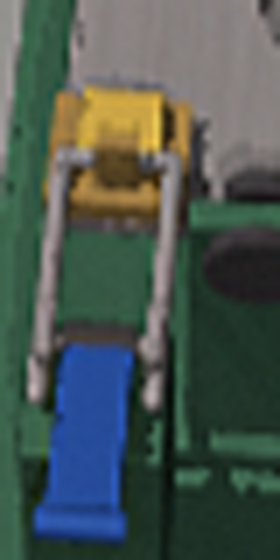

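View pics/s16f.png

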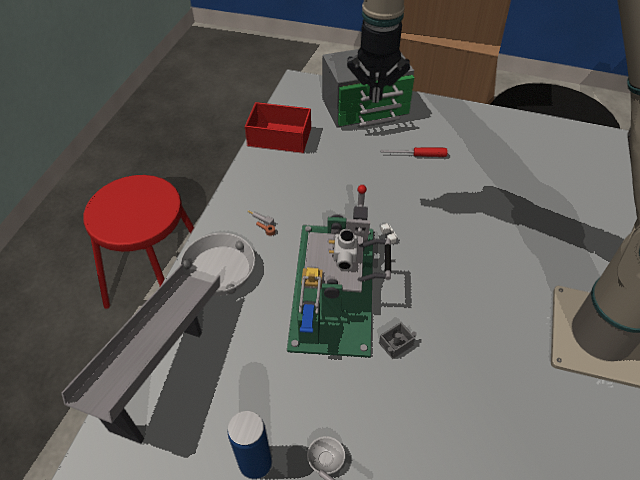

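```bash
python3 - <<'E'
from h import *
f=load('side')
for a,b in [(68,155),(85,155),(150,158),(165,160),(118,150),(118,165),(118,175)]:
    print((a,b),np.round(Ji(px(f,295+a/7,255+b/7)),1))
E
```

```text
(68, 155) [ 52.6  57.4 108.4]
(85, 155) [ 47.5  59.4 111.4]
(150, 158) [ 29.   57.4 109.1]
(165, 160) [ 24.6  59.7 111.6]
(118, 150) [ 37.4  65.7 123.4]
(118, 165) [ 37.9  61.4 110.3]
(118, 175) [ 37.8  63.3 108.1]
```

```bash
python3 -c "
from station import r
print(r.hand_in())"
```

```text
the job is handed in; nothing more can be done
None
```

The cradle is level and locked, the bail is hooked, the latch lever is flat, and I handed the job in at about 15.5 s of the 58 s allowed. The arm was parked clear of everything; the hand-in itself reported no verdict.

**What I did:** I pushed the cradle handle down with shut fingers until the cradle was level. I then pushed the red-knobbed pin in until it stopped, tipped the bail over so it dropped behind the tooth, and pressed the lever down along its arc.

**Last checks:**

| Part | What the cameras showed |
|---|---|
| Cradle | Handle bar at the height expected for level, with the pin visible through the index hole |
| Pin | Knob moved in 24 mm; doubling the push did not move it further |
| Bail | Crossbar at jig y of about 58 mm and 108 to 110 mm high; the tooth measured 61 to 66 mm, against a nominal 64 mm |
| Lever | Slope about 0.02 rad; upper face about 114 mm high |
| Loose parts | All within about 2 mm of where they started |

**What disagreed:**
- **Fingertips:** the shut fingertips were about 40 mm above the reported TCP in all three cameras. My first push therefore stopped short, and one attempt to grip the handle closed on air above it. I corrected for the offset in every later move.
- **Lever force:** the final press on the lever reached 51 N at the wrist, more than I meant but under the 120 N limit. It was applied through the fingertips.

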